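Pump a painted plaque up out of its casting frame and hold it level

TASK

Press the red lever of the casting frame down through full strokes, letting it spring back up each time, until the plate inside has carried the painted plaster plaque all the way up (four strokes). Then take the plaque by its two long sides, lift it off the plate to at least 10 cm above the frame's top edge and keep it there level and still: finish while holding it, do not put it down. Its paint is wet, so never tip it, leave the plate up, and do not disturb the jar, the bowl and the tin.

Things in the scene. Friction and masses are not known exactly. Their poses are not given: they have to be found in the camera images.
- press: Fixed casting frame: green open-topped box, 82 mm (x) by 112 mm (y), top edge 80 mm above the table, walls 8 mm, on a dark 130 x 190 mm base. Origin: on the table under the box's and plaque's centre; z up. The lever sticks out on its -y side, behind two grey cheek plates (105 mm tall, 34 mm wide over both, y = -56 to -106 mm). Place and yaw vary.
- lever_hinge (a point): Point on the lever's hinge line, at (0, -85, 75) mm in the frame of the press. The hinge line runs along the press's x; axes as the press.
- paddle (a point): Centre of the top face of the red lever paddle, 46 x 42 mm, 14 mm thick: press it down from above, fingers shut. It swings about the hinge at 130 mm radius: lever up, it is 205 mm from the press's origin along the press's -y and 132 mm above the table; fully down, 212 mm out and 56 mm high. Takes about 5 to 14 N.
- pump_lever (a joint): Lever angle, rad: 0 = up, 0.6 = fully down at the stop. A spring brings it back up within 1 s as the hand rises. Each full stroke (beyond about 0.55 and back below about 0.05) ratchets the plate up about 11 mm; a shorter one gives less or nothing. After four full strokes the rack runs out and more strokes do nothing.
- lift_plate (a joint): Height by which the plate in the frame is raised, m: 0 at the start, about 0.045 fully up. It stays where the lever has brought it (friction). At 0 its top is 44 mm above the table (36 mm below the frame's top edge); fully up about 89 mm (9 mm above the edge).
- plaque_center (a point): Centre (half-way up) of the plaster plaque, a white block with a painted red and blue arch on top: 60 mm (its x) by 90 mm (y) by 34 mm thick, 170 to 330 g. It lies flat on the plate, axes along the press's; at first its top is 2 mm below the frame's edge with 3 mm of gap all round: not to be gripped before it is raised. Grip it across the 60 mm.
- paint_jar_mid (a point): Middle of a closed white paint jar with a blue cap, 60 mm across, 85 mm tall, standing on the table. Leave alone.
- mix_bowl_mid (a point): Middle of a blue mixing bowl, 100 mm across, 45 mm tall, standing on the table. Leave alone.
- tin_mid (a point): Middle of a tin with a red band, 68 mm across, 100 mm tall, standing on the table. Leave alone.

How it is judged:
By the outcome, as a careful person would: the job done as asked, in the order asked, and still so for the second after the job is handed in, while the arm keeps its last pose, push and grip.
It also fails if it takes over 64 s, if anything falls off the work surface, if the arm or the gripper's body presses on something with over 40 N, if the wrist force passes 120 N, or if a joint passes its speed limit or range.

ROBOT

A 6-joint arm with a two-finger parallel gripper is mounted at the origin on the work surface. World frame = base frame: x ahead of the robot, y to its left, z up, the work surface at z = 0. Lengths are in m, angles in rad, forces in N, time in s.
With the tool pointing down it reaches from about 0.3 to 0.85 m from the base axis. Payload 5.4 kg.
Tool frame: the origin (TCP) lies midway between the tips of the shut fingers; the grasp point (between the pads) lies 19 mm behind it; z points along the fingers, y is the line along which they close (so a half turn about z gives the same grasp; the last joint's range is limited). The gripper opens to 85 mm and grips with 20 to 120 N. Pads are 22 mm wide; open, the fingers measure 114 mm over their backs; the gripper's body (76 mm by 85 mm) begins 54 mm behind the grasp point. The pads swing forward as they close: fully open they stand 13 mm farther back than shut.
Start: joints at [1.074, 0.158, 1.597, -0, 1.386, -0.21], TCP at [0.163, 0.551, 0.231] pointing down, gripper open.
Joint ranges: [-2.91, 2.91], [-0.94, 2.29], [0.18, 2.7], [-1.29, 4.43], [0.17, 2.64], [-3, 3]. Speed limits (rad/s): [2.57, 2.57, 3.14, 3.14, 3.14, 3.14].

INTERFACE

Orientations are given as a 3x3 rotation matrix whose columns are the frame's x, y, z axes.
In Python, from rig import get_state, read_camera, sign_off gives the robot as it stands. The module is installed in compiled form; this text tells all that it offers.
- The arm moves only by the tool jog_arm, never from a script. Its argument "commands" is text: rows parted by semicolons, each of 7 numbers parted by spaces: the turn, a rotation vector about the tool's x, y, z normalised to -1 to 1, where 1 is 0.5 rad, then the shift along the tool's x, y, z normalised to -1 to 1, where 1 is 0.1 m, then the closure in counts, from 0 (fully open) to 255 (shut). A call has 1 to 5 rows; each row is the pose to reach, as a shift and turn from the pose commanded when the call began, along the tool's axes at that moment; what a row does not reach only later rows make up. A row lasts 1/10 s, in which the tool goes at most 50 mm and 8.59 degrees, less where a joint would pass 70% of its speed; a pose out of reach is approached as far as the arm can. A call with a number of a shift or a turn outside -1 to 1 is refused whole. A call with a gripper value outside its range is refused whole. The fingers move at their own pace and stop on an object; the grip force is fixed at half the most. Time passes only in rows, so rows that repeat a pose let the fingers close. It gives the time, the measured TCP pose, the force, the opening and the grip force at its end, in the units of the state.
- get_state(): the state, without advancing time (a new reading comes with each control period).
- read_camera(name): name is "scene" or "top"; returns a dict with "frame" (400x640x3 uint8, red, green, blue), "range_z" (400x640 float32, m along the optical axis (not along the pixel's ray), 0 where there is no reading), "camera_matrix" (3x3 intrinsics, pixels), "view" (4x4, takes a point from world to camera coordinates). Camera axes: x right, y up, looking along -z (the intrinsics and any distortion apply to the point x, -y, -z); pixel columns grow to the right and rows downward; lengths in m; the calibration is good to about 2 mm. A picture is of the moment at which its call begins.
- sign_off(): hands the job in; it is judged then, once.
The state is a dict: "t": time; "qpos": joint angles; "dq": joint speeds; "joint_efforts": joint torques, N m; "position": TCP position; "eef_rot": TCP orientation; "ft_force": force on the tool from outside, world axes, zero at the start; "wrist_torque": the same for the moment, N m; "gripper_width": finger opening in m; "grasp_force": force on a finger pad.
Only numpy, scipy, OpenCV 4.12 (cv2) and the standard library are available. Lean on these libraries where they do the work, as an engineer would, in place of code of your own. Each camera call takes 0.05 s, during which the arm holds its last target. There are 200 camera calls.

## Working session

There is one attempt and no reset: what is moved stays moved. The work goes in short steps, Python scripts to look and compute and a tool call to move; the robot and the scene stay as the last step left them, time stands still between calls to the robot, and variables do not carry over. Pictures are saved under pics/ and viewed, at most 10 in all, crops included, and the job is handed in when it is done.

Besides the shell and the picture viewer there is one more tool, called after "Request:" as a command line: name --argument value ..., lists and objects as JSON in quotes. jog_arm: Moves the arm, as the interface text tells. Its arguments: {"type":"object","properties":{"commands":{"type":"string"}},"required":["commands"]}

```bash
mkdir -p pics; cat > h.py <<'E'
import numpy as np, cv2
from rig import get_state, read_camera, sign_off
def pts(c):
    K=c["camera_matrix"];V=c["view"];d=c["range_z"]
    v,u=np.mgrid[0:400,0:640]
    x=(u-K[0,2])/K[0,0]*d; y=(v-K[1,2])/K[1,1]*d
    P=np.stack([x,-y,-d,np.ones_like(d)],-1)
    return (P@np.linalg.inv(V).T)[...,:3]
def save(c,n): cv2.imwrite("pics/"+n,cv2.cvtColor(c["frame"],cv2.COLOR_RGB2BGR))
E
python3 - <<'E'
from h import *
for n in("scene","top"):
    c=read_camera(n);save(c,n+"0.png");np.savez("/tmp/"+n+"0.npz",**c)
    print(n,np.linalg.inv(c["view"])[:3].round(3).tolist(),c["camera_matrix"].round(1).tolist(),(c["range_z"]>0).mean())
s=get_state();print(s)
E
```

```text
scene [[-0.324, -0.742, 0.587, 1.264], [0.946, -0.25, 0.207, 0.268], [-0.007, 0.622, 0.783, 1.069]] [[417.6, 0.0, 316.3], [0.0, 417.6, 201.0], [0.0, 0.0, 1.0]] 0.99598828125
top [[0.025, 0.994, -0.102, 0.401], [-1.0, 0.024, -0.018, -0.013], [-0.015, 0.103, 0.995, 1.28]] [[397.6, 0.0, 315.9], [0.0, 397.6, 202.3], [0.0, 0.0, 1.0]] 0.995890625
{'t': 0.1, 'qpos': array([ 1.07391430e+00,  1.59006247e-01,  1.59813211e+00,  2.17597886e-05,
        1.38624849e+00, -2.10104552e-01]), 'dq': array([ 0.00099379, -0.00126638, -0.00283836,  0.00037833, -0.00053505,
        0.00146752]), 'joint_efforts': array([-3.44992013e-04, -3.96991789e+01, -3.32337177e+01, -3.33561220e-04,
        4.19630465e-03,  2.19019546e-05]), 'position': array([0.16238684, 0.55100408, 0.2303911 ]), 'eef_rot': array([[-9.59159080e-01,  2.82865860e-01, -8.74072384e-04],
       [ 2.82866935e-01,  9.59157882e-01, -1.56703112e-03],
       [ 3.95113809e-04, -1.75027831e-03, -9.99998390e-01]]), 'ft_force': array([-0.56121024, -0.19124836, -0.21733485]), 'wrist_torque': array([-0.02434634,  0.02189887, -0.03703578]), 'grasp_force': 0.0, 'gripper_width': 0.08541387818560008}
```

View pics/scene0.png

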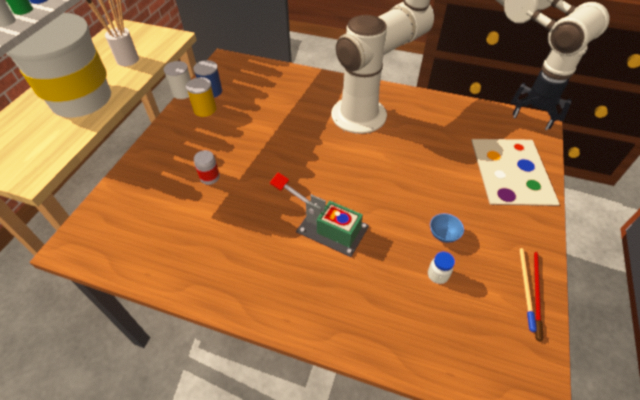

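View pics/top0.png

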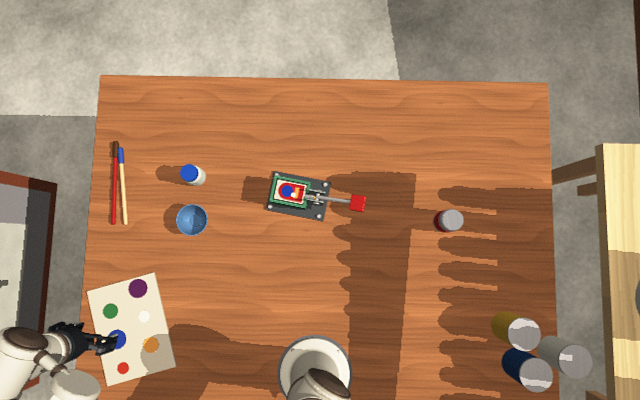

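The top view shows the box at about (290,193), the paddle at (358,203), the jar at (192,175), the bowl at (191,220) and the tin at (449,220). In the scene view the box is at (340,222) and the paddle at (280,181). Next I measure these.

```bash
cat > m.py <<'E'
from h import *
def ray(c,u,v):
    K=c["camera_matrix"];T=np.linalg.inv(c["view"])
    d=T[:3,:3]@np.array([(u-K[0,2])/K[0,0],-(v-K[1,2])/K[1,1],-1]);return T[:3,3],d/np.linalg.norm(d)
def cross(r1,r2):
    (a,d),(b,e)=r1,r2
    s=np.linalg.lstsq(np.stack([d,-e],1),b-a,rcond=None)[0]
    p,q=a+s[0]*d,b+s[1]*e; return (p+q)/2,np.linalg.norm(p-q)
def measure(cs,boxes):
    rs={}
    for n,c in cs.items():
        hsv=cv2.cvtColor(c["frame"],cv2.COLOR_RGB2HSV);H,S,V=hsv[...,0].astype(int),hsv[...,1],hsv[...,2]
        P=pts(c)
        red=((H<6)|(H>174))&(S>190)&(V>110)
        green=(H>55)&(H<90)&(S>90)&(V>40)
        for k,m in(("red",red),("green",green)):
            x0,x1,y0,y1=boxes[n][k]; w=np.zeros_like(m);w[y0:y1,x0:x1]=m[y0:y1,x0:x1]
            v,u=np.nonzero(w); Q=P[w]
            print(n,k,len(u),"cen",u.mean().round(1),v.mean().round(1),"med xyz",np.median(Q,0).round(4),"z pct",np.percentile(Q[:,2],[5,50,95]).round(4))
            if len(u)>5: 
                r=cv2.minAreaRect(np.stack([u,v],1).astype(np.float32)); print("  rect",np.round(r[0],1),np.round(r[1],1),round(r[2],1))
            rs[n,k]=ray(c,u.mean(),v.mean())
            if k=="green" and n=="top":
                t=w&(P[...,2]>.07)&(P[...,2]<.092); Q=P[t][:,:2].astype(np.float32)
                r=cv2.minAreaRect(Q); print("  top edge world rect",r)
    print("paddle 2view",cross(rs["scene","red"],rs["top","red"]))
E
python3 - <<'E'
from m import *
cs={n:dict(np.load(f"/tmp/{n}0.npz")) for n in("scene","top")}
measure(cs,{"scene":{"red":(262,295,168,195),"green":(305,375,195,255)},"top":{"red":(340,372,188,218),"green":(262,335,168,225)}})
c=cs["top"];P=pts(c)
for k,(u,v) in dict(jar=(190,173),bowl=(191,220),tin=(452,219)).items(): print(k,P[v,u].round(3))
im=np.hstack([cv2.resize(cs["top"]["frame"][160:230,255:375],None,fx=6,fy=6,interpolation=2)])
cv2.imwrite("pics/crop0.png",im[...,::-1])
E
```

```text
scene red 194 cen 278.9 181.0 med xyz [ 0.5242 -0.1118  0.1312] z pct [0.1221 0.1312 0.1377]
  rect [279. 181.] [14.2 14.2] 35.5
scene green 533 cen 336.3 228.9 med xyz [0.5927 0.0896 0.0598] z pct [0.0215 0.0598 0.0815]
  rect [337.  222.4] [39.4 33.2] 23.7
top red 224 cen 357.1 202.7 med xyz [ 0.5197 -0.1118  0.1336] z pct [0.1254 0.1336 0.1395]
  rect [357.1 202.7] [14.8 15.6] 10.3
top green 328 cen 288.1 192.1 med xyz [0.5552 0.0968 0.0803] z pct [0.0533 0.0803 0.085 ]
  rect [289.7 192. ] [37.9 27.7] 11.3
  top edge world rect ((0.5556036829948425, 0.09017728269100189), (0.11296474188566208, 0.08203646540641785), 80.12427520751953)
paddle 2view (array([ 0.52095319, -0.11295089,  0.12651201]), np.float64(1.3031659369583205e-05))
jar [0.604 0.395 0.085]
bowl [0.465 0.41  0.005]
tin [ 0.482 -0.395  0.101]
```

View pics/crop0.png

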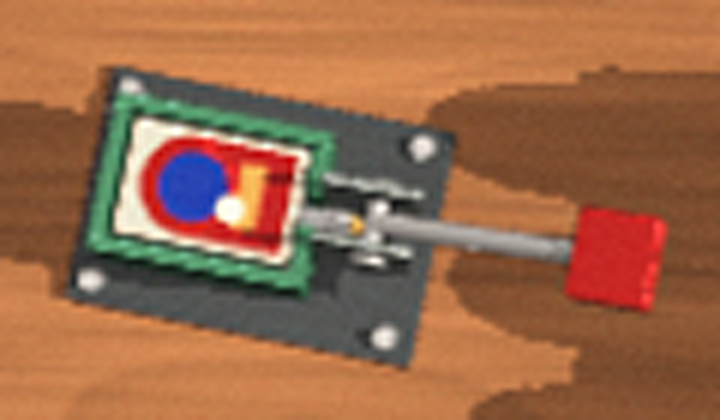

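The crop confirms the layout: the box's long axis points at the paddle (about (615,258) in the crop). The press is at (0.5556, 0.0902) with yaw about -9.9°. The measured paddle, at (0.52, -0.112) and z 0.13, agrees with this.

```bash
cat > go.py <<'E'
import sys,numpy as np
from h import get_state
# plan(target xyz, tool-y yaw deg, ncalls): prints units per call
def plan(t,yaw,n,nrot):
    s=get_state();p=s["position"];a=np.arctan2(s["eef_rot"][1,1],s["eef_rot"][0,1])
    d=(np.array(t)-p)/n;tot=(a-np.radians(yaw)+np.pi)%(2*np.pi)-np.pi
    for i in range(n):
        y=np.array([np.cos(a),np.sin(a),0]);z=np.array([0,0,-1.]);x=np.cross(y,z)
        r=tot/nrot if i<nrot else 0
        print("rz %.3f  shift %.3f %.3f %.3f"%(r/.5,*(np.array([d@x,d@y,d@z])/.1)))
        a-=r
if __name__=="__main__":
    f=list(map(float,sys.argv[1:]));plan(f[:3],f[3],int(f[4]),int(f[5]))
E
python3 go.py .52 -.1147 .22 -9.9 8 3
```

```text
rz 0.971  shift -0.664 -0.672 0.013
rz 0.971  shift -0.901 -0.284 0.013
rz 0.971  shift -0.929 0.169 0.013
rz 0.000  shift -0.743 0.583 0.013
rz 0.000  shift -0.743 0.583 0.013
rz 0.000  shift -0.743 0.583 0.013
rz 0.000  shift -0.743 0.583 0.013
rz 0.000  shift -0.743 0.583 0.013
```

Request:
jog_arm --commands "0 0 0.25 -0.17 -0.17 0 255; 0 0 0.5 -0.34 -0.34 0 255; 0 0 0.75 -0.5 -0.5 0 255; 0 0 0.97 -0.664 -0.672 0 255; 0 0 0.97 -0.664 -0.672 0 255"

```text
t: 0.6
position: [0.2081, 0.4665, 0.2308]
eef_rot: [[-0.714, 0.7, -0.0], [0.7, 0.714, -0.001], [-0.001, -0.001, -1.0]]
ft_force: [0.0, 0.3, 0.8]
gripper_width: 0.0123
grasp_force: 0.0
```

Request:
jog_arm --commands "0 0 0.25 -0.22 -0.07 0 255; 0 0 0.5 -0.45 -0.14 0 255; 0 0 0.75 -0.67 -0.21 0 255; 0 0 0.97 -0.9 -0.284 0 255; 0 0 0.97 -0.9 -0.284 0 255"

```text
t: 1.1
position: [0.2526, 0.3841, 0.2311]
eef_rot: [[-0.307, 0.952, -0.0], [0.952, 0.307, -0.0], [-0.0, -0.0, -1.0]]
ft_force: [-0.5, 1.2, -0.7]
gripper_width: -0.0004
grasp_force: 0.0
```

Request:
jog_arm --commands "0 0 0.25 -0.23 0.04 0 255; 0 0 0.5 -0.46 0.08 0 255; 0 0 0.75 -0.7 0.12 0 255; 0 0 0.97 -0.93 0.17 0 255; 0 0 0.97 -0.93 0.17 0 255"

```text
t: 1.6
position: [0.2976, 0.3015, 0.2313]
eef_rot: [[0.171, 0.985, 0.0], [0.985, -0.171, 0.0], [0.0, 0.0, -1.0]]
ft_force: [-0.5, 0.2, 0.8]
gripper_width: 0.0002
grasp_force: 0.0
```

Request:
jog_arm --commands "0 0 0 -0.25 0.2 0 255; 0 0 0 -0.5 0.4 0 255; 0 0 0 -0.74 0.58 0 255; 0 0 0 -0.74 0.58 0 255"

```text
t: 2.0
position: [0.3425, 0.2184, 0.2314]
eef_rot: [[0.169, 0.986, 0.0], [0.986, -0.169, 0.0], [0.0, 0.0, -1.0]]
ft_force: [0.7, -0.3, -0.3]
gripper_width: -0.0
grasp_force: 0.0
```

```bash
python3 go.py .52 -.1147 .20 -9.9 4 1; python3 -c "
from h import *;s=get_state();print(s['eef_rot'].round(4),s['qpos'].round(2))"
```

```text
rz 0.005  shift -0.746 0.578 0.078
rz 0.000  shift -0.744 0.580 0.078
rz 0.000  shift -0.744 0.580 0.078
rz 0.000  shift -0.744 0.580 0.078
[[ 1.694e-01  9.855e-01  4.000e-04]
 [ 9.855e-01 -1.694e-01  0.000e+00]
 [ 1.000e-04  4.000e-04 -1.000e+00]] [ 0.27 -0.31  2.04 -0.    1.41  0.44]
```

Request:
jog_arm --commands "0 0 0 -0.25 0.2 0 255; 0 0 0 -0.5 0.4 0.04 255; 0 0 0 -0.745 0.58 0.08 255; 0 0 0 -0.745 0.58 0.08 255"

```text
t: 2.4
position: [0.3867, 0.1353, 0.2229]
eef_rot: [[0.17, 0.985, -0.001], [0.985, -0.17, 0.0], [-0.0, -0.001, -1.0]]
ft_force: [0.3, 0.8, -0.7]
gripper_width: 0.0001
grasp_force: 0.0
```

Request:
jog_arm --commands "0 0 0 -0.25 0.2 0 255; 0 0 0 -0.5 0.4 0.04 255; 0 0 0 -0.745 0.58 0.08 255; 0 0 0 -0.745 0.58 0.08 255"

```text
t: 2.8
position: [0.4313, 0.0523, 0.2149]
eef_rot: [[0.17, 0.985, -0.0], [0.985, -0.17, 0.0], [0.0, -0.0, -1.0]]
ft_force: [0.4, 0.5, -0.7]
gripper_width: 0.0
grasp_force: 0.0
```

Request:
jog_arm --commands "0 0 0 -0.25 0.2 0 255; 0 0 0 -0.5 0.4 0.04 255; 0 0 0 -0.745 0.58 0.08 255; 0 0 0 -0.745 0.58 0.08 255"

```text
t: 3.2
position: [0.4759, -0.0307, 0.2069]
eef_rot: [[0.17, 0.985, -0.0], [0.985, -0.17, 0.001], [0.0, -0.0, -1.0]]
ft_force: [-0.4, 0.9, 0.1]
gripper_width: 0.0002
grasp_force: 0.0
```

Request:
jog_arm --commands "0 0 0 -0.25 0.2 0 255; 0 0 0 -0.5 0.4 0.04 255; 0 0 0 -0.745 0.58 0.08 255; 0 0 0 -0.745 0.58 0.08 255"

```text
t: 3.6
position: [0.5204, -0.1138, 0.1989]
eef_rot: [[0.17, 0.985, -0.0], [0.985, -0.17, 0.001], [0.0, -0.0, -1.0]]
ft_force: [0.0, -0.0, 0.3]
gripper_width: 0.0001
grasp_force: 0.0
```

```bash
python3 go.py .52 -.1147 .145 -9.9 1 1; python3 -c "
from h import *
save(read_camera('scene'),'s1.png')
im=cv2.imread('pics/s1.png')[120:270,220:400];cv2.imwrite('pics/s1c.png',cv2.resize(im,None,fx=4,fy=4))"
```

```text
rz 0.004  shift -0.010 -0.003 0.539
```

View pics/s1c.png

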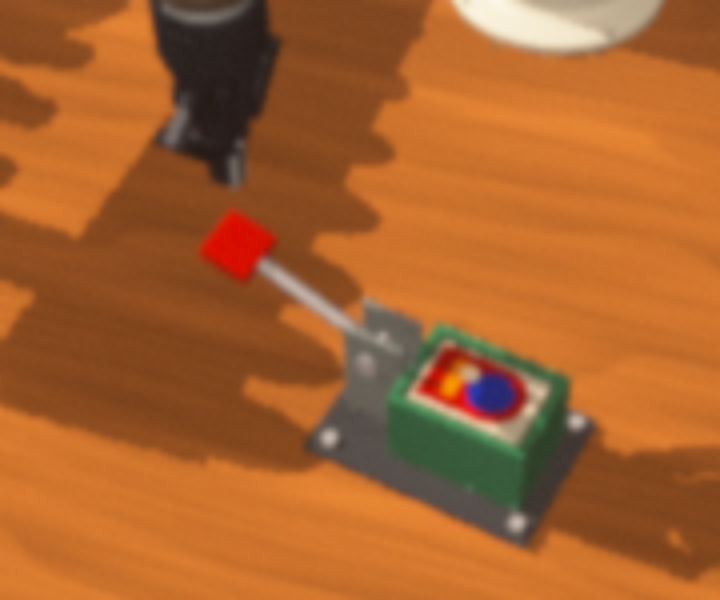

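The gripper, at about (230,180) in the crop, hangs right above the red paddle at (235,243). The press first stroke comes next, with a force check.

Request:
jog_arm --commands "0 0 0 0 0 0.25 255; 0 0 0 0 0 0.5 255; 0 0 0 0 0 0.6 255; 0 0 0 0 0 0.65 255; 0 0 0 0 0 0.65 255"

```text
t: 4.15
position: [0.5193, -0.1125, 0.1346]
eef_rot: [[0.169, 0.986, -0.0], [0.986, -0.169, 0.001], [0.001, -0.001, -1.0]]
ft_force: [-1.3, 2.0, 1.7]
gripper_width: 0.0002
grasp_force: 1.4
```

Request:
jog_arm --commands "0 0 0 0 0 0.17 255; 0 0 0 0 0 0.34 255; 0 0 0 0 0 0.5 255; 0 0 0 0 0 0.66 255; 0 0 0 0 0 0.72 255"

```text
t: 4.65
position: [0.523, -0.1182, 0.0661]
eef_rot: [[0.17, 0.985, 0.008], [0.985, -0.17, -0.009], [-0.007, 0.009, -1.0]]
ft_force: [-3.2, -9.2, 11.4]
gripper_width: 0.0002
grasp_force: 7.0
```

Request:
jog_arm --commands "0 0 0 0 0 0.03 255; 0 0 0 0 0 0.05 255; 0 0 0 0 0 0.05 255"

```text
t: 4.95
position: [0.5231, -0.1178, 0.0618]
eef_rot: [[0.17, 0.985, 0.008], [0.986, -0.169, -0.008], [-0.007, 0.009, -1.0]]
ft_force: [-2.6, -9.3, 11.0]
gripper_width: -0.0001
grasp_force: 6.5
```

```bash
python3 -c "
from h import *
c=read_camera('scene');save(c,'s2.png')
im=cv2.imread('pics/s2.png')[120:270,220:400];cv2.imwrite('pics/s2c.png',cv2.resize(im,None,fx=4,fy=4))"
```

```text
(no output)
```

View pics/s2c.png

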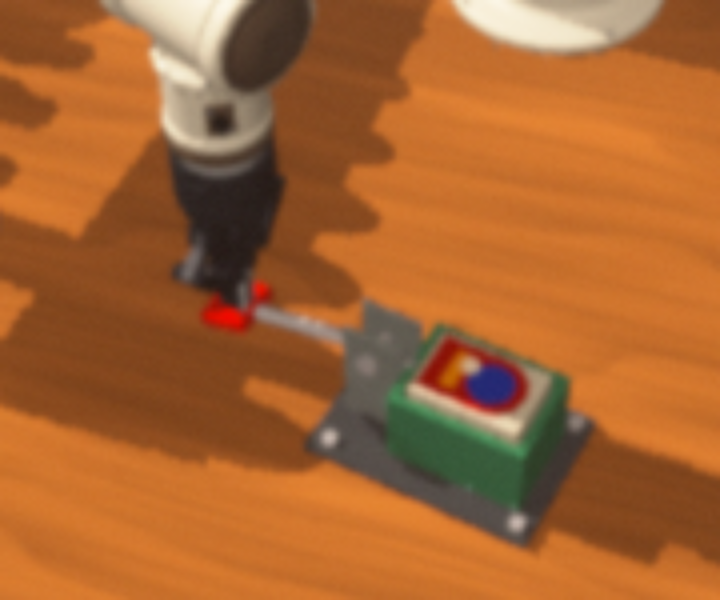

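The fingers press the paddle near (235,305), and the plaque is already rising. I continue until the stop.

Request:
jog_arm --commands "0 0 0 0 0 0.03 255; 0 0 0 0 0 0.06 255; 0 0 0 0 0 0.06 255"

```text
t: 5.3
position: [0.5234, -0.1177, 0.0588]
eef_rot: [[0.169, 0.986, 0.007], [0.986, -0.169, -0.007], [-0.006, 0.008, -1.0]]
ft_force: [-11.8, -3.8, 32.1]
gripper_width: 0.0
grasp_force: 16.4
```

Request:
jog_arm --commands "0 0 0 0 0 0.02 255; 0 0 0 0 0 0.04 255; 0 0 0 0 0 0.04 255"

```text
t: 5.6
position: [0.5238, -0.1177, 0.0578]
eef_rot: [[0.168, 0.986, 0.006], [0.986, -0.168, -0.007], [-0.006, 0.007, -1.0]]
ft_force: [-22.0, -0.2, 55.7]
gripper_width: 0.0
grasp_force: 27.1
```

The stop is reached, with the force jumping at about z = 0.059 (command about 0.051). I release now, then do strokes 2 to 4, pressing slightly less.

Request:
jog_arm --commands "0 0 0 0 0 -0.25 255; 0 0 0 0 0 -0.5 255; 0 0 0 0 0 -0.75 255; 0 0 0 0 0 -1 255; 0 0 0 0 0 -1 255"

```text
t: 6.1
position: [0.523, -0.1153, 0.153]
eef_rot: [[0.17, 0.985, 0.01], [0.985, -0.17, -0.005], [-0.003, 0.011, -1.0]]
ft_force: [0.8, -1.3, 0.5]
gripper_width: 0.0
grasp_force: 0.0
```

Request:
jog_arm --commands "0 0 0 0 0 -0.05 255; 0 0 0 0 0 -0.1 255; 0 0 0 0 0 -0.1 255; 0 0 0 0 0 -0.1 255; 0 0 0 0 0 -0.1 255"

```text
t: 6.6
position: [0.519, -0.1138, 0.1565]
eef_rot: [[0.17, 0.985, -0.001], [0.985, -0.17, 0.001], [0.0, -0.001, -1.0]]
ft_force: [-0.4, -0.4, 0.4]
gripper_width: 0.0001
grasp_force: 0.0
```

```bash
python3 -c "
from m import *
print(get_state()['position'],get_state()['ft_force'])
cs={n:read_camera(n) for n in('scene','top')}
measure(cs,{'scene':{'red':(262,295,165,200),'green':(305,375,195,255)},'top':{'red':(340,372,188,218),'green':(262,335,168,225)}})
P=pts(cs['top']);print('plaque z',np.median(P[188:196,278:300,2]))
" | grep -v rect
```

```text
[ 0.51897988 -0.1138218   0.1565424 ] [-0.35712702 -0.38339907  0.40435734]
scene red 179 cen 278.9 181.5 med xyz [ 0.5269 -0.1087  0.1308] z pct [0.1217 0.1308 0.1379]
scene green 479 cen 335.1 231.3 med xyz [0.5945 0.0888 0.0537] z pct [0.0198 0.0537 0.0807]
top red 17 cen 350.5 207.2 med xyz [ 0.5051 -0.0923  0.1292] z pct [0.1246 0.1292 0.294 ]
top green 297 cen 288.6 192.3 med xyz [0.5514 0.0948 0.08  ] z pct [0.0533 0.08   0.0847]
paddle 2view (array([ 0.51219022, -0.10506242,  0.11703277]), np.float64(0.02230738056847203))
plaque z 0.0909213218108067
```

Stroke 1 took effect: the plaque top has gone from 78 to about 90 mm, and the lever is back up.

Request:
jog_arm --commands "0 0 0 0 0 0.2 255; 0 0 0 0 0 0.4 255; 0 0 0 0 0 0.6 255; 0 0 0 0 0 0.8 255; 0 0 0 0 0 0.97 255"

```text
t: 7.2
position: [0.5217, -0.1177, 0.0628]
eef_rot: [[0.17, 0.985, 0.005], [0.985, -0.17, -0.007], [-0.006, 0.006, -1.0]]
ft_force: [-3.1, -4.9, 15.5]
gripper_width: -0.0002
grasp_force: 7.8
```

Request:
jog_arm --commands "0 0 0 0 0 0.05 255; 0 0 0 0 0 0.09 255; 0 0 0 0 0 0.09 255; 0 0 0 0 0 0.09 255"

```text
t: 7.6
position: [0.5222, -0.1174, 0.0583]
eef_rot: [[0.169, 0.986, 0.004], [0.986, -0.169, -0.006], [-0.005, 0.005, -1.0]]
ft_force: [-16.2, -2.6, 43.3]
gripper_width: -0.0002
grasp_force: 21.4
```

Request:
jog_arm --commands "0 0 0 0 0 -0.25 255; 0 0 0 0 0 -0.5 255; 0 0 0 0 0 -0.75 255; 0 0 0 0 0 -1 255; 0 0 0 0 0 -1 255"

```text
t: 8.1
position: [0.5219, -0.1151, 0.1551]
eef_rot: [[0.17, 0.985, 0.007], [0.985, -0.17, -0.003], [-0.002, 0.007, -1.0]]
ft_force: [-0.1, -0.9, 0.3]
gripper_width: -0.0001
grasp_force: 0.0
```

Request:
jog_arm --commands "0 0 0 0 0 -0.06 255; 0 0 0 0 0 -0.06 255; 0 0 0 0 0 -0.06 255; 0 0 0 0 0 -0.06 255; 0 0 0 0 0 -0.06 255"

```text
t: 8.6
position: [0.519, -0.1138, 0.1565]
eef_rot: [[0.17, 0.985, -0.001], [0.985, -0.17, 0.001], [0.0, -0.001, -1.0]]
ft_force: [-0.1, -0.2, 0.5]
gripper_width: 0.0
grasp_force: 0.0
```

```bash
cat > z.py <<'E'
from m import *
print(get_state()['position'])
c=read_camera('top');P=pts(c);print('plaque z',np.median(P[188:196,278:300,2]))
E
python3 z.py
```

```text
[ 0.51900811 -0.11382626  0.15654029]
plaque z 0.10212470748227076
```

Each stroke gives about 11 mm. Now strokes 3 and 4, again a little lighter.

Request:
jog_arm --commands "0 0 0 0 0 0.2 255; 0 0 0 0 0 0.4 255; 0 0 0 0 0 0.6 255; 0 0 0 0 0 0.8 255; 0 0 0 0 0 0.97 255"

```text
t: 9.15
position: [0.5217, -0.1179, 0.0628]
eef_rot: [[0.17, 0.986, 0.005], [0.985, -0.17, -0.007], [-0.006, 0.006, -1.0]]
ft_force: [-2.9, -6.0, 14.8]
gripper_width: -0.0
grasp_force: 7.9
```

Request:
jog_arm --commands "0 0 0 0 0 0.05 255; 0 0 0 0 0 0.08 255; 0 0 0 0 0 0.08 255; 0 0 0 0 0 0.08 255"

```text
t: 9.55
position: [0.5221, -0.1175, 0.0586]
eef_rot: [[0.169, 0.986, 0.004], [0.986, -0.169, -0.007], [-0.006, 0.005, -1.0]]
ft_force: [-13.6, -4.7, 37.1]
gripper_width: 0.0
grasp_force: 18.6
```

Request:
jog_arm --commands "0 0 0 0 0 -0.25 255; 0 0 0 0 0 -0.5 255; 0 0 0 0 0 -0.75 255; 0 0 0 0 0 -1 255; 0 0 0 0 0 -1 255"

```text
t: 10.05
position: [0.5219, -0.1151, 0.1562]
eef_rot: [[0.17, 0.985, 0.007], [0.985, -0.17, -0.003], [-0.002, 0.007, -1.0]]
ft_force: [1.6, -0.2, 0.4]
gripper_width: 0.0001
grasp_force: 0.0
```

Request:
jog_arm --commands "0 0 0 0 0 -0.05 255; 0 0 0 0 0 -0.05 255; 0 0 0 0 0 -0.05 255; 0 0 0 0 0 -0.05 255; 0 0 0 0 0 -0.05 255"

```text
t: 10.55
position: [0.519, -0.1138, 0.1565]
eef_rot: [[0.17, 0.985, -0.001], [0.985, -0.17, 0.001], [0.0, -0.001, -1.0]]
ft_force: [0.5, -0.6, 0.0]
gripper_width: -0.0
grasp_force: 0.0
```

Request:
jog_arm --commands "0 0 0 0 0 0.2 255; 0 0 0 0 0 0.4 255; 0 0 0 0 0 0.6 255; 0 0 0 0 0 0.8 255; 0 0 0 0 0 0.97 255"

```text
t: 11.05
position: [0.5217, -0.1177, 0.0627]
eef_rot: [[0.17, 0.986, 0.005], [0.985, -0.17, -0.007], [-0.006, 0.006, -1.0]]
ft_force: [-2.9, -4.5, 15.1]
gripper_width: -0.0003
grasp_force: 7.8
```

Request:
jog_arm --commands "0 0 0 0 0 0.05 255; 0 0 0 0 0 0.08 255; 0 0 0 0 0 0.08 255; 0 0 0 0 0 0.08 255"

```text
t: 11.45
position: [0.5221, -0.1173, 0.0586]
eef_rot: [[0.169, 0.986, 0.004], [0.986, -0.169, -0.006], [-0.005, 0.005, -1.0]]
ft_force: [-14.1, -2.6, 37.5]
gripper_width: -0.0003
grasp_force: 18.9
```

Request:
jog_arm --commands "0 0 0 0 0 -0.25 255; 0 0 0 0 0 -0.5 255; 0 0 0 0 0 -0.75 255; 0 0 0 0 0 -1 255; 0 0 0 0 0 -1 255"

```text
t: 11.95
position: [0.5218, -0.1151, 0.1561]
eef_rot: [[0.17, 0.985, 0.007], [0.985, -0.17, -0.003], [-0.002, 0.007, -1.0]]
ft_force: [0.7, -0.2, 0.6]
gripper_width: 0.0003
grasp_force: 0.0
```

Request:
jog_arm --commands "0 0 0 0 0 -0.25 255; 0 0 0 0 0 -0.5 255; 0 0 0 0 0 -0.75 255; 0 0 0 0 0 -0.75 255; 0 0 0 0 0 -0.75 255"

```text
t: 12.45
position: [0.5192, -0.1139, 0.2262]
eef_rot: [[0.17, 0.985, -0.001], [0.985, -0.17, 0.0], [0.0, -0.001, -1.0]]
ft_force: [-0.2, -0.5, 0.5]
gripper_width: 0.0001
grasp_force: 0.0
```

```bash
python3 z.py; python3 - <<'E'
from m import *
for n in("top","scene"):
    c=read_camera(n);np.savez(f"/tmp/{n}3.npz",**c)
    P=pts(c)
    m=(P[...,2]>.110)&(P[...,2]<.135)&(np.hypot(P[...,0]-.5556,P[...,1]-.0902)<.065)
    if n=="top":
        print(n,m.sum(),cv2.minAreaRect(P[m][:,:2].astype(np.float32)),np.median(P[m],0))
    save(c,n+"3.png")
t=cv2.imread("pics/top3.png")[160:230,255:375];s=cv2.imread("pics/scene3.png")[165:265,250:390]
cv2.imwrite("pics/c3.png",np.vstack([cv2.resize(t,(504,294)),cv2.resize(s,(504,300*1))]))
E
```

```text
[ 0.51915106 -0.11388711  0.22619777]
plaque z 0.12383217627351595
top 628 ((0.5555421710014343, 0.08991961181163788), (0.0907045304775238, 0.0604635588824749), 79.9868392944336) [0.55432966 0.08951042 0.12333073]
```

View pics/c3.png

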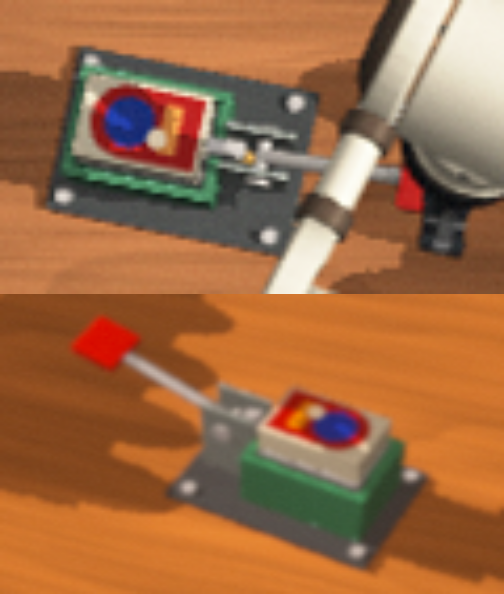

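The plaque has risen evenly, with its top at 123 mm, standing about 43 mm above the green frame. It is centred at (0.5555, 0.0900), and the lever is back up at (105,342) in the crop.

```bash
python3 - <<'E'
from m import *
c=dict(np.load("/tmp/scene3.npz"));P=pts(c)
m=(P[...,2]>.118)&(P[...,2]<.13)&(np.hypot(P[...,0]-.5556,P[...,1]-.0902)<.065)
print(m.sum(),np.median(P[m],0),cv2.minAreaRect(P[m][:,:2].astype(np.float32)))
E
python3 go.py .5555 .09 .226 -10 3 1
```

```text
537 [0.55714686 0.09080041 0.12260256] ((0.5550429821014404, 0.08906754851341248), (0.09121345728635788, 0.06230703741312027), 79.74728393554688)
rz 0.007  shift 0.690 0.006 -0.003
rz 0.000  shift 0.690 0.004 -0.003
rz 0.000  shift 0.690 0.004 -0.003
```

Request:
jog_arm --commands "0 0 0.007 0.2 0 0 0; 0 0 0.007 0.45 0.005 0 0; 0 0 0.007 0.69 0.005 0 0; 0 0 0.007 0.69 0.005 0 0"

```text
t: 13.0
position: [0.5311, -0.0437, 0.2258]
eef_rot: [[0.171, 0.985, -0.002], [0.985, -0.171, 0.002], [0.001, -0.003, -1.0]]
ft_force: [-0.1, 0.5, 0.2]
gripper_width: 0.0578
grasp_force: 0.0
```

Request:
jog_arm --commands "0 0 0 0.23 0 0 0; 0 0 0 0.46 0 0 0; 0 0 0 0.69 0 0 0; 0 0 0 0.69 0 0 0"

```text
t: 13.4
position: [0.5433, 0.0232, 0.2262]
eef_rot: [[0.171, 0.985, -0.002], [0.985, -0.171, 0.001], [0.0, -0.002, -1.0]]
ft_force: [0.9, -0.8, 0.4]
gripper_width: 0.0854
grasp_force: 0.0
```

Request:
jog_arm --commands "0 0 0 0.23 0 0 0; 0 0 0 0.46 0 0 0; 0 0 0 0.69 0 0 0; 0 0 0 0.69 0 0 0; 0 0 0 0.69 0 0 0"

```text
t: 13.9
position: [0.5553, 0.0887, 0.2266]
eef_rot: [[0.174, 0.985, -0.001], [0.985, -0.174, -0.001], [-0.001, -0.001, -1.0]]
ft_force: [-0.2, -0.4, 0.6]
gripper_width: 0.085
grasp_force: 0.0
```

```bash
python3 go.py .5553 .0897 .082 -10 2 1
```

```text
rz 0.000  shift 0.005 -0.001 0.723
rz 0.000  shift 0.005 -0.001 0.723
```

Request:
jog_arm --commands "0 0 0 0.005 0 0.2 0; 0 0 0 0.005 0 0.4 0; 0 0 0 0.005 0 0.6 0; 0 0 0 0.01 0 0.72 0; 0 0 0 0.01 0 0.72 0"

```text
t: 14.4
position: [0.5543, 0.0898, 0.1531]
eef_rot: [[0.175, 0.985, -0.004], [0.985, -0.175, -0.0], [-0.001, -0.004, -1.0]]
ft_force: [-0.5, 0.7, -0.7]
gripper_width: 0.0854
grasp_force: 0.0
```

Request:
jog_arm --commands "0 0 0 0 0 0.2 0; 0 0 0 0 0 0.4 0; 0 0 0 0 0 0.6 0; 0 0 0 0 0 0.72 0; 0 0 0 0 0 0.72 0"

```text
t: 14.9
position: [0.5549, 0.0905, 0.0822]
eef_rot: [[0.174, 0.985, -0.003], [0.985, -0.174, 0.0], [-0.0, -0.003, -1.0]]
ft_force: [-1.3, -0.5, -0.3]
gripper_width: 0.0855
grasp_force: 0.0
```

```bash
python3 go.py .5553 .0897 .082 -10 1 1; python3 - <<'E'
from h import *
save(read_camera('scene'),'s4.png')
im=cv2.imread('pics/s4.png')[150:260,270:400];cv2.imwrite('pics/s4c.png',cv2.resize(im,None,fx=5,fy=5))
E
```

```text
rz -0.001  shift -0.007 0.005 0.002
```

View pics/s4c.png

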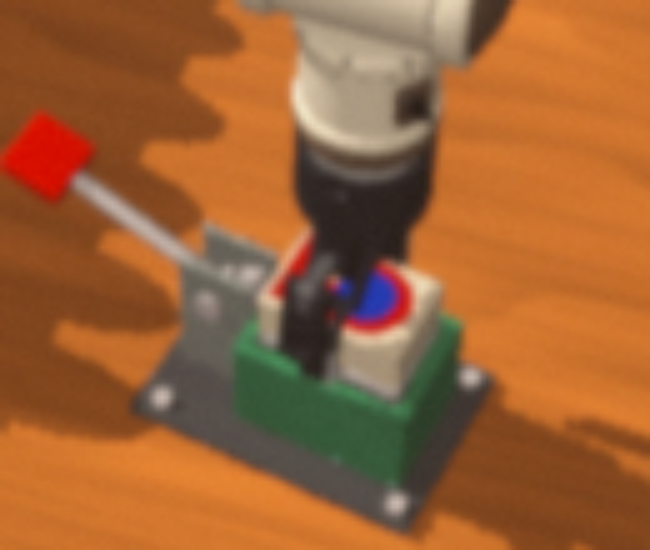

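The fingers straddle the plaque's long sides, with the near tip at about (310,370) just above the green rim. I now close gently.

Request:
jog_arm --commands "0 0 0 0 0 0 40; 0 0 0 0 0 0 60; 0 0 0 0 0 0 70; 0 0 0 0 0 0 80; 0 0 0 0 0 0 90"

```text
t: 15.45
position: [0.5564, 0.0908, 0.0844]
eef_rot: [[0.174, 0.985, 0.001], [0.985, -0.174, -0.0], [0.0, 0.001, -1.0]]
ft_force: [-1.4, 0.4, 6.2]
gripper_width: 0.0593
grasp_force: 64.1
```

Request:
jog_arm --commands "0 0 0 0 0 0 120; 0 0 0 0 0 0 255; 0 0 0 0 0 0 255; 0 0 0 0 0 0 255; 0 0 0 0 0 0 255"

```text
t: 15.95
position: [0.5564, 0.0908, 0.0844]
eef_rot: [[0.173, 0.985, 0.001], [0.985, -0.173, -0.0], [0.0, 0.001, -1.0]]
ft_force: [-1.3, 0.3, 6.8]
gripper_width: 0.0588
grasp_force: 64.1
```

```bash
python3 -c "
from h import *
s=get_state();print(s['position'],s['eef_rot'].round(4),s['ft_force'],s['wrist_torque'],s['gripper_width'],s['grasp_force'])"
```

```text
[0.55638966 0.09079964 0.08436514] [[ 1.735e-01  9.848e-01  1.400e-03]
 [ 9.848e-01 -1.735e-01 -1.000e-04]
 [ 1.000e-04  1.400e-03 -1.000e+00]] [-1.34022716  0.32809392  6.76154976] [0.01848134 0.27925812 0.0453726 ] 0.058826617689011394 64.05938029289246
```

Request:
jog_arm --commands "0 0 0 0 0 -0.03 255; 0 0 0 0 0 -0.08 255; 0 0 0 0 0 -0.14 255; 0 0 0 0 0 -0.2 255; 0 0 0 0 0 -0.25 255"

```text
t: 16.45
position: [0.5559, 0.0908, 0.1089]
eef_rot: [[0.174, 0.985, 0.0], [0.985, -0.174, -0.0], [0.0, 0.0, -1.0]]
ft_force: [0.0, -0.2, -2.8]
gripper_width: 0.059
grasp_force: 65.0
```

Request:
jog_arm --commands "0 0 0 0 0 -0.1 255; 0 0 0 0 0 -0.2 255; 0 0 0 0 0 -0.3 255; 0 0 0 0 0 -0.4 255; 0 0 0 0 0 -0.5 255"

```text
t: 16.95
position: [0.5559, 0.0908, 0.1594]
eef_rot: [[0.174, 0.985, 0.0], [0.985, -0.174, -0.0], [0.0, 0.0, -1.0]]
ft_force: [0.3, 0.4, -2.6]
gripper_width: 0.0591
grasp_force: 65.0
```

Request:
jog_arm --commands "0 0 0 0 0 -0.15 255; 0 0 0 0 0 -0.3 255; 0 0 0 0 0 -0.45 255; 0 0 0 0 0 -0.55 255; 0 0 0 0 0 -0.6 255"

```text
t: 17.45
position: [0.5565, 0.0908, 0.2201]
eef_rot: [[0.174, 0.985, 0.002], [0.985, -0.174, -0.0], [0.0, 0.002, -1.0]]
ft_force: [0.6, 0.4, -3.1]
gripper_width: 0.0594
grasp_force: 65.0
```

Request:
jog_arm --commands "0 0 0 0 0 0 255; 0 0 0 0 0 0 255; 0 0 0 0 0 0 255; 0 0 0 0 0 0 255; 0 0 0 0 0 0 255"

```text
t: 17.95
position: [0.5555, 0.0908, 0.2178]
eef_rot: [[0.174, 0.985, -0.001], [0.985, -0.174, 0.0], [-0.0, -0.001, -1.0]]
ft_force: [0.1, 0.7, -3.1]
gripper_width: 0.0593
grasp_force: 65.0
```

```bash
python3 - <<'E'
from h import *
s=get_state();print(s['position'],s['eef_rot'].round(4),s['ft_force'],s['gripper_width'],s['grasp_force'],abs(s['dq']).max())
c=read_camera('scene');save(c,'s5.png')
im=cv2.imread('pics/s5.png')[130:260,260:400];cv2.imwrite('pics/s5c.png',cv2.resize(im,None,fx=4.5,fy=4.5))
t=read_camera('top');P=pts(t)
for k,(u,v) in dict(jar=(190,173),bowl=(191,220),tin=(452,219)).items(): print(k,P[v,u].round(3))
E
```

```text
[0.55552107 0.09081584 0.21780005] [[ 1.737e-01  9.848e-01 -9.000e-04]
 [ 9.848e-01 -1.737e-01  0.000e+00]
 [-1.000e-04 -9.000e-04 -1.000e+00]] [ 0.08788893  0.65022879 -3.07999144] 0.059307446800482375 64.98307228088379 0.0025160032647738332
jar [0.604 0.395 0.086]
bowl [0.465 0.409 0.008]
tin [ 0.482 -0.395  0.104]
```

View pics/s5c.png

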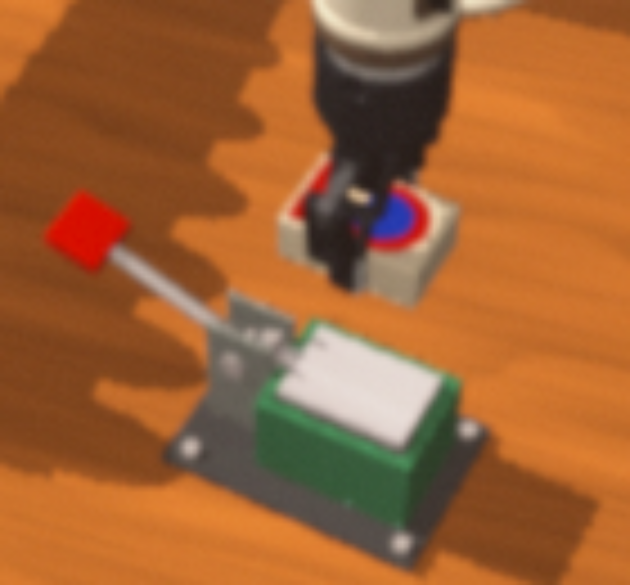

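The plaque hangs level at (370,230), with its bottom about 142 mm above the rim. The plate is up at (365,385) and the other items haven't moved. I hand in.

```bash
python3 -c "
from rig import sign_off
print(sign_off())"
```

```text
the job is handed in; nothing more can be done
None
```

I handed in the job with the plaque held level and still, its bottom about 14 cm above the frame's top edge, after four full lever strokes with the plate left up and the jar, bowl and tin unmoved; the fingertips peaked at about 56 N on the lever's stop in stroke 1.

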